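Change the plate in the assembly jig and clamp the new one

TASK

The grey plate in the assembly jig is finished: put it away upright in the free slot of the wooden rack, then take the blue plate from the rack and stand it in the jig, on the base between lip and fence, its ends in line with the fence's. Last, squeeze the orange spring clamp open, bring it off the storage board and let it close over the middle of the blue plate's top edge, pushed well down so that its jaws press plate and fence together. Leave the white plate, the black clamp and everything else on the bench where they are.

Things in the scene. Friction and masses are not known exactly. Their poses are not given: they have to be found in the camera images.
- plate_blue: the blue plate, the part to clamp: 10 mm thick (its x), 100 mm wide (y), 110 mm high (z), 0.2 kg (may vary by a third), alike front and back, four small dark holes drawn near its corners. Origin at the centre of its lower edge. It starts upright in one of the three slots of the rack, its lower edge 10 mm over the worktop
- plate_grey: grey plate of the same size, mass and axes, origin at the centre of its lower edge. It starts standing loose in the jig, about 2 mm off the fence
- plate_white: white plate of the same size, in another slot of the rack; stays there
- rack: wooden rack, fixed: base 144 mm (x) by 100 mm (y), 10 mm thick; slots along its y at x = -46, 0 and +46 mm, each 13 mm wide between two ribs 6 mm thick, 90 mm long, whose tops are 38 mm over the worktop. Origin on the worktop under its centre. Blue and white plate stand in two of the slots, the third is free
- free_slot: flat green sticker on the floor of the free slot, 11 by 80 mm; origin at its centre, 10 mm over the worktop, where the grey plate's origin belongs; x across the slot, y along it
- jig_seat (a point): on the assembly jig, top of its base (10 mm over the worktop): where the blue plate's origin belongs when the plate is against the fence. x points from the plate to the fence, y along the fence, z up
- jig: aluminium assembly jig, fixed, same axes, origin 10 mm under jig_seat; base 104 (x) by 114 mm (y). Upright fence 8 mm thick (x = +5 to +13), 100 mm wide (y), top 80 mm over the base: the plate tops it by 30 mm, where fingers can hold it. Dark front lip from x = -17 to -9, 12 mm high: the gap lip to fence is 14 mm. Two gussets 34 mm high behind the fence at y = +-44 mm
- clamp_orange: the orange spring clamp, like a clothes peg, 0.1 kg, handles up, jaws down, alike both ways round. Origin on the hinge axis in the mid-plane; y is the hinge axis, z up. The frame belongs to the lever on its +x side and tilts with it, up to 0.15 rad, when squeezed. An edge can enter to 6 mm below the hinge. It starts closed on the storage board, hinge about 10 mm over the board's top edge
- clamp_orange_handle (a point): middle of the outer face of the +x handle. Handles 22 mm wide (y), 10 to 54 mm over the hinge; squeezing them together along x opens the jaws. 45 mm over the handle tips when it grips 18 mm; at the stop, fully open, the handles are parallel and 30 mm over the outside, which takes about 18 N at 40 mm over the hinge
- clamp_orange_pad (a point): middle of the gripping face of the rubber pad on the +x jaw. Pads 20 mm wide (y), 51 to 65 mm below the hinge, jaws end 66 mm below it; fully open the pads are 35 mm apart; closed on 18 mm they press with about 9 N each
- clamp_orange_arm (a joint): angle between the two levers of the orange clamp in rad: 0 when the pads grip 18 mm (parallel then), +0.29 squeezed fully open, -0.30 fully shut; sprung towards shut
- clamp_black: black spring clamp of the same build, parked on the same board, centre about 66 mm from the orange one along the board; stays there
- clamp_board: storage board, fixed: plywood 18 mm thick (x), 150 mm long (y), upright on a grey base 70 mm wide, its top edge 110 mm over the worktop. Origin on the worktop under its centre. The clamps sit on its top edge about 33 mm either side of the middle
- carton: brown carton 62 x 95 x 50 mm, bystander; origin at the centre of its underside
- tape_measure: yellow tape measure 40 x 76 x 64 mm, bystander; origin at the centre of its underside
- pink_tin: pink tin 66 mm across, 64 mm high, bystander; origin at the centre of its underside
- screw_jar: clear jar of brass screws with white lid, 58 mm across, 68 mm high, bystander; origin at the centre of its underside
- spool: spool of copper wire with black flanges, 68 mm across, 50 mm high, bystander; origin near the centre of its underside

How it is judged:
By the outcome, as a careful person would: the job done as asked, in the order asked, and still so for the second after the job is handed in, with the robot touching nothing.
It also fails if it takes over 72 s, if anything falls off the work surface, if the arm or the gripper's body presses on something with over 40 N, if the wrist force passes 120 N, or if a joint passes its speed limit or range.

ROBOT

A 6-joint arm with a two-finger parallel gripper is mounted at the origin on a cart in front of the work surface, level with it; the furniture and walls round the work are solid. World frame = base frame: x ahead of the robot, y to its left, z up, the work surface at z = 0. Lengths are in m, angles in rad, forces in N, time in s.
With the tool pointing down it reaches from about 0.35 to 0.975 m from the base axis. Payload 4.9 kg.
Tool frame: the origin (TCP) lies at the very end of the fingers, on their centre line; the grasp point (between the pads) lies ctrl.grip_point_offset behind it (ctrl.grip_point_offset is the distance from the TCP to the grasp point, in m); z points along the fingers, y is the line along which they close (so a half turn about z gives the same grasp; the last joint's range is limited). The gripper opens to 85 mm and grips with 20 to 120 N. Pads are 22 mm wide; open, the fingers measure 114 mm over their backs; the gripper's body (76 mm by 85 mm) begins 54 mm behind the grasp point. The pads swing forward as they close: fully open they stand 13 mm farther back than shut.
Start: joints at [1.006, 0.053, 1.613, -0, 1.476, -0.119], TCP at [0.269, 0.564, 0.231] pointing down, gripper open.
Joint ranges: [-3.01, 3.01], [-1.01, 2.22], [0.06, 2.58], [-1.02, 4.17], [0.09, 2.62], [-3.14, 3.14]. Speed limits (rad/s): [2.57, 2.57, 3.14, 3.14, 3.14, 3.14].

INTERFACE

Orientations are given as a rotation vector (axis times angle).
In Python, from station import ctrl gives the robot as it stands. The module is installed in compiled form; this text tells all that it offers.
- The arm moves only by the tool drive_tool, never from a script. Its argument "steps" is a list of rows, each an object with "translation": the shift along the tool's x, y, z normalised to -1 to 1, where 1 is 4 cm, a list of three; "angular": the turn, a rotation vector about the tool's x, y, z normalised to -1 to 1, where 1 is 8 degrees, a list of three; "gripper": the opening, from 0 (shut) to 1 (fully open). In form: [{"translation": [dx, dy, dz], "angular": [wx, wy, wz], "gripper": gripper}, ...]. A call has 1 to 8 rows; each row shifts and turns the commanded pose from where the row before left it, along the tool's axes as they then stand; what a row does not reach is not made up. A row lasts 1/8 s, in which the tool goes at most 62.5 mm and 10.7 degrees, less where a joint would pass 70% of its speed; a pose out of reach is approached as far as the arm can. A call with a number of a shift or a turn outside -1 to 1 is refused whole. A call with a gripper value outside its range is refused whole. The fingers move at their own pace and stop on an object; "force" is the grip in N (left out, the last holds). Time passes only in rows, so rows that do not move let the fingers close. It gives the time, the measured TCP pose, the force, the opening and the grip force at its end, in the units of the state.
- ctrl.get_obs(): the state, without advancing time (a new reading comes with each control period).
- ctrl.get_image(name): name is "side" or "top"; returns a dict with "color" (420x560x3 uint8, red, green, blue), "depth" (420x560 float32, m along the optical axis (not along the pixel's ray), 0 where there is no reading), "fx", "fy", "cx", "cy" (pixels), "R" (3x3) and "t" (3): a world point X has camera coordinates R X + t. Camera axes: x right, y down, z forward; pixel columns grow to the right and rows downward; lengths in m; the calibration is good to about 2 mm. A picture is of the moment at which its call begins.
- ctrl.finish_job(): hands the job in; it is judged then, once.
The state is a dict: "t": time; "q": joint angles; "dq": joint speeds; "effort": joint torques, N m; "tool_pos": TCP position; "tool_rot": TCP orientation; "contact_force": force on the tool from outside, world axes, zero at the start; "wrist_torque": the same for the moment, N m; "opening": finger opening in m; "grip_force": force on a finger pad.
Only numpy, scipy, OpenCV 4.12 (cv2) and the standard library are available. Lean on these libraries where they do the work, as an engineer would, in place of code of your own. Each camera call takes 0.05 s, during which the arm holds its last target. There are 200 camera calls.

## Working session

There is one attempt and no reset: what is moved stays moved. The work goes in short steps, Python scripts to look and compute and a tool call to move; the robot and the scene stay as the last step left them, time stands still between calls to the robot, and variables do not carry over. Pictures are saved under pics/ and viewed, at most 10 in all, crops included, and the job is handed in when it is done.

Besides the shell and the picture viewer there is one more tool, called after "Call:" as a command line: name --argument value ..., lists and objects as JSON in quotes. drive_tool: Moves the arm, as the interface text tells. Its arguments: {"type":"object","properties":{"steps":{"type":"array"},"force":{"type":"number"}},"required":["steps"]}

```bash
mkdir -p pics; ls
python3 - <<'E'
from station import ctrl
import cv2, numpy as np, pickle
o=ctrl.get_obs(); print({k:np.round(v,3) for k,v in o.items()}); print(ctrl.grip_point_offset)
for n in("side","top"):
    im=ctrl.get_image(n); pickle.dump(im,open(f'{n}0.pkl','wb'))
    cv2.imwrite(f'pics/{n}0.png',im["color"][:,:,::-1])
    print(n,im["fx"],im["fy"],im["cx"],im["cy"],np.round(im["R"],4),np.round(-im["R"].T@im["t"],4))
E
```

```text
pics
{'t': np.float64(0.0), 'q': array([ 1.006,  0.053,  1.614,  0.   ,  1.476, -0.119]), 'dq': array([ 0.001, -0.   ,  0.001,  0.001,  0.003, -0.002]), 'effort': array([-1.0000e-03, -3.9367e+01, -3.7018e+01, -0.0000e+00,  7.0000e-03,
        0.0000e+00]), 'tool_pos': array([0.269, 0.563, 0.23 ]), 'tool_rot': array([-6.940e-01, -3.063e+00,  3.000e-03]), 'contact_force': array([-0.775, -0.251,  1.236]), 'wrist_torque': array([ 0.028, -0.01 , -0.026]), 'grip_force': np.float64(0.0), 'opening': np.float64(0.086)}
0.0187
side 526.6162625815218 526.6162625815218 276.59767011769515 211.07035139303565 [[-0.9973  0.0688 -0.024 ]
 [ 0.0592  0.5736 -0.817 ]
 [-0.0424 -0.8162 -0.5762]] [0.5747 1.0021 0.8376]
top 504.7457466294414 504.7457466294414 267.6006130297761 217.24738507414423 [[-0.004  -1.     -0.0042]
 [-0.9849  0.0047 -0.1728]
 [ 0.1728  0.0035 -0.985 ]] [ 0.3217 -0.0608  1.3353]
```

View pics/top0.png

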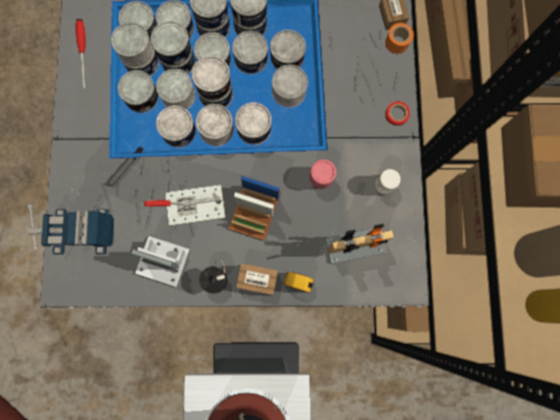

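View pics/side0.png

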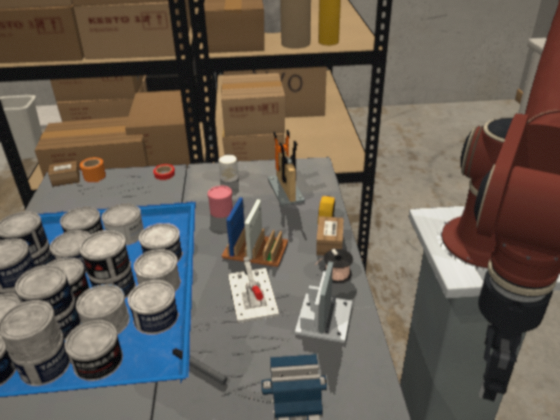

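The top view shows the rack at about (255,205), the jig at (162,260) holding the grey plate, and the board with the clamps at (362,243), orange on the right at (378,237). The side view shows blue, white and the free slot from left to right. I'll enlarge these areas next.

Run:
```python
import cv2, numpy as np, pickle
T=pickle.load(open('top0.pkl','rb'));S=pickle.load(open('side0.pkl','rb'))
def crop(im,x,y,w=66,h=75):
    return cv2.resize(im["color"][y:y+h,x:x+w,::-1],None,fx=4,fy=4,interpolation=cv2.INTER_CUBIC)
a=[crop(T,130,225),crop(T,222,170),crop(T,325,205)]
b=[crop(S,292,260),crop(S,222,195),crop(S,255,130)]
cv2.imwrite('pics/mos.png',np.vstack([np.hstack(a),np.hstack(b)]))
def w(im,u,v,d): return im["R"].T@(np.array([(u-im["cx"])/im["fx"]*d,(v-im["cy"])/im["fy"]*d,d])-im["t"])
# depth height map summary
for nm,im in(("T",T),("S",S)):
    d=im["depth"];v,u=np.mgrid[:420,:560]
    P=np.stack([(u-im["cx"])/im["fx"]*d,(v-im["cy"])/im["fy"]*d,d],-1)-im["t"]
    P=P@im["R"]; np.save(nm+'P.npy',P)
    print(nm,(d==0).mean())
P=np.load('TP.npy')
for (x,y,w_,h) in((130,230,66,60),(222,170,66,75),(325,215,66,50)):
    print((P[y:y+h:4,x:x+w_:3,2]*1000).astype(int))
```

```text
T 0.004077380952380952
S 0.0633843537414966
[[   2   -2    1   -2   -1    2    1    0   -5    3    0    1    1    2
    -5    4   -1   -4   -7   -2   -4   -2]
 [  -1   -3   -1    0    0    0    3    1    4   -2    0   -3    0   -1
    -2   -2   -1   -2    0   -1   -3    1]
 [   1   -4    1    2   -1    0 1335    8   14   -3   -6    0   -1   -4
     0   -6    1    0   -5   -4    1    0]
 [  -7    0    0    0   -1    1   44   26    8   11    9    9   11   -2
    -4    1    0   -4   -6    5   -2   -5]
 [   0    2    2    0   -1   43   38   10   14   11    3   10   15   10
     6   12    9   -1    1    0   -2   -6]
 [   2  117    1   93   90   84   26    7    9    5    9    8   12    9
     5    8    7   48    7   11   -3   -2]
 [1335   -2  115  123  117  120   62   86   87   89    5   11    7    9
    14    8   47   42    6    4    0   -1]
 [   0   -1   -2    1    8   72  116  119  119  117   51   86   86   87
    10   11   44   19    9    0    1    1]
 [   2   -3    1   12   11   20   22   21   10   57  119  118  120  122
    40   88   47    9    5   -4   -3    0]
 [  -3   -1   -3    5
[... 3233 characters left out ...]
107   87]
 [   1   11   12  110  110  108  104  122  125  120  109  109  105  107
   101   80  120  148  171  171  168   -2]
 [   2   25   76  107  110  108  111  128  153  174  175  170   15   12
    12   69   60    9   10    4   10    2]
 [   2    8   67   62   43   25   11  105   95   10   12   13   12   12
    10    8   10   11    7   12   11   -1]
 [   0    3   14   14   12   10    6   10    7    7    8   12    4   10
     7   12    0    1   -4   -1   -1    3]
 [   1   -1    7   12    9    5    8   12   11    4   -2    1    4   -1
     7    1    2    0    2    0   -2   -1]
 [  -1    4    1    1    0    1   -2    2   -9    0    0   -1   -7    4
     0    0   -1    1    0    6   -3   -3]]
```

View pics/mos.png

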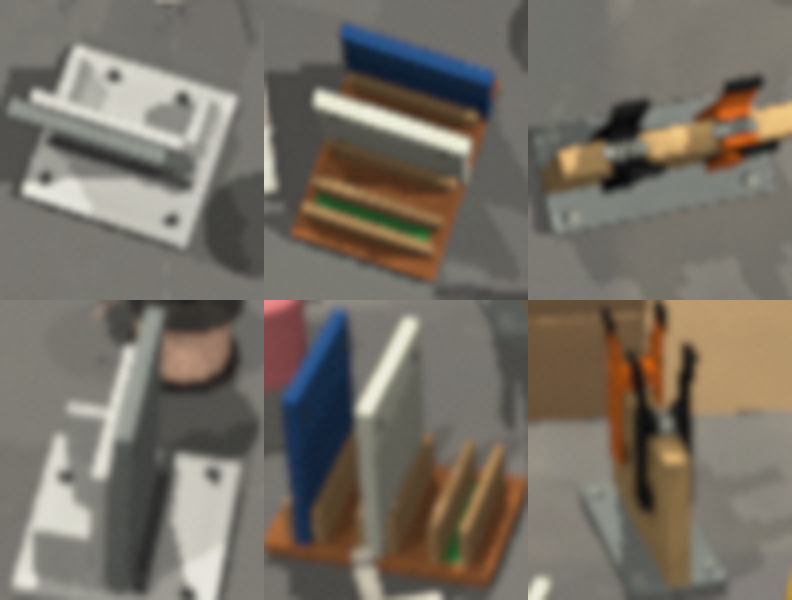

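The crops show the grey plate just in front of the fence and the lip on the robot's side. Blue is in the far slot, white in the middle one, and the near slot is free with its green sticker. The orange clamp sits on the -y half of the board. Next I fit top faces by ray casting onto their known heights.

```bash
cat > h.py <<'E'
import cv2, numpy as np, pickle
from station import ctrl
def load(n): return pickle.load(open(n,'rb'))
def snap(n,f):
    im=ctrl.get_image(n); pickle.dump(im,open(f,'wb')); return im
def cloud(im):
    d=im["depth"];v,u=np.mgrid[:420,:560]
    return (np.stack([(u-im["cx"])/im["fx"]*d,(v-im["cy"])/im["fy"]*d,d],-1)-im["t"])@im["R"]
def cast(im,u,v,z):
    r=np.stack([(u-im["cx"])/im["fx"],(v-im["cy"])/im["fy"],np.ones_like(u,float)],-1)@im["R"]
    c=-im["R"].T@im["t"]; return c+r*((z-c[2])/r[...,2])[...,None]
def fit(im,mask,z,name=""):
    n,l,s,_=cv2.connectedComponentsWithStats(mask.astype(np.uint8),connectivity=8)
    k=1+np.argmax(s[1:,4]); v,u=np.nonzero(l==k); p=cast(im,u,v,z)[:,:2]
    c,(w,h),a=cv2.minAreaRect((p*1000).astype(np.float32))
    m=p.mean(0); q=p-m; e,V=np.linalg.eigh(q.T@q); ax=V[:,1]*np.sign(V[1,1])
    t=q@ax; r=(np.percentile(t,1),np.percentile(t,99)); n_=q@[ax[1],-ax[0]]
    print(name,len(u),"px mean",np.round(m*1000,1),"rect",np.round(c,1),round(w),round(h),"yaw(y-axis dev)",round(np.degrees(np.arctan2(-ax[0],ax[1])),2),"len",np.round(np.ptp(t)*1000,1),"thk",np.round(np.ptp(n_)*1000,1))
    return m,ax
E
python3 - <<'E'
from h import *
for nm in("top","side"):
    im=load(nm+'0.pkl'); P=cloud(im); X,Y,Z=np.moveaxis(P,-1,0)
    hsv=cv2.cvtColor(im["color"],cv2.COLOR_RGB2HSV); H,Sa,V=np.moveaxis(hsv,-1,0)
    def box(x0,x1,y0,y1): return (X>x0)&(X<x1)&(Y>y0)&(Y<y1)
    j=box(.35,.62,.1,.35); r=box(.45,.72,-.1,.12); b=box(.4,.6,-.45,-.12)
    print(nm)
    fit(im,j&(Z>.112)&(Z<.13),.12,"grey")
    fit(im,j&(Z>.081)&(Z<.097),.09,"fence")
    fit(im,r&(Z>.112)&(Z<.13)&(H>100)&(Sa>100),.12,"blue")
    fit(im,r&(Z>.110)&(Z<.13)&(Sa<90),.12,"white")
    fit(im,r&(H>45)&(H<85)&(Sa>80)&(Z<.03),.01,"sticker")
    fit(im,b&(Z>.104)&(Z<.114)&(Sa>60),.11,"board")
    fit(im,b&(Z>.13)&(H<15)&(Sa>150),.165,"orange")
    fit(im,b&(Z>.164)&(H<15)&(Sa>150),.173,"orangetips")
    fit(im,j&(Z>.004)&(Z<.016)&(V>0),.01,"jigbase")
E
```

```text
top
grey 171 px mean [437.4 224.5] rect [437.5 224.6] 100 10 yaw(y-axis dev) -17.94 len 99.7 thk 10.1
fence 139 px mean [446.1 217.4] rect [446.8 218.9] 99 18 yaw(y-axis dev) -19.26 len 99.7 thk 17.8
blue 173 px mean [619.4 -38.1] rect [619.4 -37. ] 98 12 yaw(y-axis dev) -18.98 len 98.2 thk 11.9
white 183 px mean [576.8 -20.5] rect [576.3 -21.4] 99 11 yaw(y-axis dev) -18.76 len 99.1 thk 11.4
sticker 60 px mean [536.7  -7.1] rect [536.8  -6.3] 73 6 yaw(y-axis dev) -18.56 len 73.5 thk 6.2
board 131 px mean [ 479.1 -288.6] rect [ 479.  -288.5] 18 45 yaw(y-axis dev) 11.21 len 44.9 thk 18.3
orange 40 px mean [ 495.3 -310.7] rect [ 494.4 -310.4] 13 22 yaw(y-axis dev) 29.06 len 25.0 thk 14.7
orangetips 8 px mean [ 499.6 -311.8] rect [ 499.3 -311.5] 2 14 yaw(y-axis dev) 8.2 len 14.2 thk 2.3
jigbase 1097 px mean [434.3 220.1] rect [438.3 221.8] 120 108 yaw(y-axis dev) 56.8 len 131.1 thk 139.4
side
grey 196 px mean [440.3 232.1] rect [439.8 230.7] 107 11 yaw(y-axis dev) -17.84 len 107.0 thk 10.9
fence 178 px mean [449.2 237.8] rect [443.8 227. ] 110 21 yaw(y-axis dev) -16.26 len 109.7 thk 22.3
blue 128 px mean [622.2 -28.1] rect [621.6 -28.8] 106 13 yaw(y-axis dev) -17.97 len 105.9 thk 14.0
white 150 px mean [579.1 -11.9] rect [578.8 -13. ] 111 14 yaw(y-axis dev) -18.05 len 111.0 thk 14.1
sticker 11 px mean [546.2  20.8] rect [545.4  18.9] 19 5 yaw(y-axis dev) -4.62 len 18.8 thk 5.0
board 70 px mean [ 473.2 -229.5] rect [ 476.  -231.7] 29 54 yaw(y-axis dev) 23.58 len 57.1 thk 29.0
orange 94 px mean [ 489.2 -269.4] rect [ 491.8 -267.5] 97 39 yaw(y-axis dev) -13.69 len 98.8 thk 44.5
orangetips 11 px mean [ 492.7 -235.6] rect [ 492.2 -234.9] 8 19 yaw(y-axis dev) 15.67 len 19.7 thk 8.7
jigbase 1222 px mean [436.1 235.5] rect [441.3 227.8] 120 104 yaw(y-axis dev) -36.96 len 142.5 thk 133.3
```

Run:
```python
from h import *
im=load('top0.pkl'); P=cloud(im); X,Y,Z=np.moveaxis(P,-1,0)
hsv=cv2.cvtColor(im["color"],cv2.COLOR_RGB2HSV); H,S,V=np.moveaxis(hsv.astype(int),-1,0)
def box(x0,x1,y0,y1): return (X>x0)&(X<x1)&(Y>y0)&(Y<y1)
j=box(.35,.62,.1,.35); r=box(.45,.72,-.1,.12); b=box(.38,.6,-.45,-.12)
fit(im,j&(Z>.08)&(Z<.1)&(V>165),.09,"fencebright")
# ribs: 2 near components
m=r&(Z>.031)&(Z<.046)&(V>120)&(H<30)&(S>50)
n,l,s,c=cv2.connectedComponentsWithStats(m.astype(np.uint8))
for k in range(1,n):
    if s[k,4]>25: fit(im,l==k,.038,f"rib{np.round(c[k])}")
m=r&(Z<.045)&(H<25)&(S>60)
v,u=np.nonzero(m&(Z<.018)); p=cast(im,u,v,.01)[:,:2]*1000; print("rackbase",cv2.minAreaRect(p.astype(np.float32)))
v,u=np.nonzero(j&(Z>.004)&(Z<.016)&(V>90)); p=cast(im,u,v,.01)[:,:2]*1000; print("jigbase",cv2.minAreaRect(p.astype(np.float32)))
v,u=np.nonzero(b&(Z>.103)&(Z<.116)&(S>50)&(V>110)); p=cast(im,u,v,.11)[:,:2]*1000; print("board",len(p),cv2.minAreaRect(p.astype(np.float32)))
for nm,mm in(("orange",(H<14)&(S>150)&(V>120)),("black",(V<50))):
    for lo in(.13,.164):
        v,u=np.nonzero(b&(Z>lo)&(Z<.19)&mm); p=P[v,u]*1000; q=cast(im,u,v,.172)[:,:2]*1000
        a=np.radians(10); ax=np.array([-np.sin(a),np.cos(a)])
        print(nm,lo,len(u)); 
        if lo==.164: print(np.c_[u,v,np.round(q),np.round(p[:,2])].astype(int).tolist())
```

```text
fencebright 113 px mean [447.8 219.3] rect [447.8 219. ] 98 7 yaw(y-axis dev) -17.92 len 98.3 thk 6.9
rib[249. 220.] 66 px mean [543.3  -8.5] rect [542.3 -10.3] 89 5 yaw(y-axis dev) -18.72 len 89.4 thk 5.1
rib[247. 227.] 64 px mean [524.9  -3. ] rect [524.4  -3.5] 86 5 yaw(y-axis dev) -18.79 len 85.9 thk 5.0
rackbase ((575.9207153320312, -21.291839599609375), (103.25936889648438, 143.89483642578125), 71.13276672363281)
jigbase ((484.7647705078125, 223.12977600097656), (245.67530822753906, 268.5595703125), 89.76580810546875)
board 296 ((474.2510986328125, -288.9481506347656), (28.183063507080078, 149.85972595214844), 11.329697608947754)
orange 0.13 45
orange 0.164 1
[[378, 241, 469, -313, 165]]
black 0.13 113
black 0.164 70
[[378, 225, 506, -314, 170], [379, 225, 506, -316, 178], [380, 225, 506, -319, 172], [381, 225, 506, -321, 173], [382, 225, 506, -323, 173], [375, 226, 504, -307, 174], [376, 226, 504, -309, 172], [377, 226, 504, -312, 175], [378, 226, 504, -314, 170], [379, 226, 504, -316, 171], [380, 226, 504, -319, 175], [381, 226, 504, -321, 173], [375, 227, 502, -307, 172], [3
[... 893 characters left out ...]
 [381, 242, 466, -319, 173], [382, 242, 466, -322, 174], [383, 242, 466, -324, 172], [354, 246, 457, -257, 171], [355, 246, 457, -259, 175], [356, 246, 457, -261, 169], [357, 246, 457, -263, 171], [350, 247, 455, -247, 169], [351, 247, 455, -249, 172], [352, 247, 455, -252, 174], [353, 247, 455, -254, 175], [354, 247, 455, -256, 173], [355, 247, 455, -259, 176], [356, 247, 455, -261, 171], [357, 247, 455, -263, 173], [349, 248, 453, -245, 167], [350, 248, 453, -247, 172], [351, 248, 453, -249, 176], [352, 248, 453, -252, 171], [353, 248, 453, -254, 174], [354, 248, 453, -256, 168], [349, 249, 450, -245, 165], [350, 249, 450, -247, 173], [351, 249, 450, -249, 172], [352, 249, 450, -252, 173]]
```

```bash
cat >> h.py <<'E'
from scipy.spatial.transform import Rotation as Ro
def todo(x,y,z,yaw):
    """yaw: world heading (deg) of tool y, tool z down. Prints turn (units) and shift in units in CURRENT and FINAL tool axes"""
    o=ctrl.get_obs(); R=Ro.from_rotvec(o["tool_rot"]); a=np.radians(yaw)
    ty=np.array([np.cos(a),np.sin(a),0]); tz=np.array([0,0,-1.]); G=Ro.from_matrix(np.c_[np.cross(ty,tz),ty,tz])
    d=np.array([x,y,z])/1000-o["tool_pos"]
    print("t",round(float(o["t"]),2),"pos",np.round(o["tool_pos"]*1000,1),"q",np.round(o["q"],2),"F",np.round(o["contact_force"],1),"open",round(float(o["opening"])*1000,1),"grip",round(float(o["grip_force"]),1))
    print("turn u",np.round(np.degrees((R.inv()*G).as_rotvec())/8,2),"shift u cur",np.round(R.inv().apply(d)/.04,2),"final",np.round(G.inv().apply(d)/.04,2))
E
python3 -c "
from h import *
todo(437.4,224.5,200,-18)"
```

```text
t 0.1 pos [269.2 563.4 230.2] q [ 1.01  0.05  1.61  0.    1.48 -0.12] F [-1.2  0.   0. ] open 85.5 grip 0.0
turn u [-1.000e-02  1.000e-02  1.031e+01] shift u cur [-7.45 -5.83  0.76] final [-6.76  6.62  0.75]
```

Call:
drive_tool --steps '[{"translation": [0,0,0],"angular": [0,0,1],"gripper": 0.5},{"translation": [0,0,0],"angular": [0,0,1],"gripper": 0.5},{"translation": [0,0,0],"angular": [0,0,1],"gripper": 0.5},{"translation": [0,0,0],"angular": [0,0,1],"gripper": 0.5},{"translation": [0,0,0],"angular": [0,0,1],"gripper": 0.5},{"translation": [0,0,0],"angular": [0,0,1],"gripper": 0.5},{"translation": [0,0,0],"angular": [0,0,1],"gripper": 0.5},{"translation": [0,0,0],"angular": [0,0,1],"gripper": 0.5}]'

```text
t: 1.1
tool_pos: [0.2693, 0.5636, 0.2306]
tool_rot: [2.217, 2.225, -0.002]
contact_force: [-0.6, 0.3, 0.7]
opening: 0.0431
grip_force: 0.0
```

Call:
drive_tool --steps '[{"translation": [0,0,0],"angular": [0,0,0.77],"gripper": 0.5},{"translation": [0,0,0],"angular": [0,0,0.77],"gripper": 0.5},{"translation": [0,0,0],"angular": [0,0,0.77],"gripper": 0.5},{"translation": [-0.68,0.66,0.07],"angular": [0,0,0],"gripper": 0.5},{"translation": [-0.68,0.66,0.07],"angular": [0,0,0],"gripper": 0.5},{"translation": [-0.68,0.66,0.07],"angular": [0,0,0],"gripper": 0.5},{"translation": [-0.68,0.66,0.07],"angular": [0,0,0],"gripper": 0.5},{"translation": [-0.68,0.66,0.07],"angular": [0,0,0],"gripper": 0.5}]'

```text
t: 2.1
tool_pos: [0.3531, 0.3924, 0.2166]
tool_rot: [2.542, 1.846, -0.001]
contact_force: [0.9, -0.2, -0.1]
opening: 0.0425
grip_force: 0.0
```

Call:
drive_tool --steps '[{"translation": [-0.68,0.66,0.07],"angular": [0,0,0],"gripper": 0.5},{"translation": [-0.68,0.66,0.07],"angular": [0,0,0],"gripper": 0.5},{"translation": [-0.68,0.66,0.07],"angular": [0,0,0],"gripper": 0.5},{"translation": [-0.68,0.66,0.07],"angular": [0,0,0],"gripper": 0.5},{"translation": [-0.68,0.66,0.07],"angular": [0,0,0],"gripper": 0.5},{"translation": [0,0,0],"angular": [0,0,0],"gripper": 0.5}]'

```text
t: 2.85
tool_pos: [0.4367, 0.2218, 0.2026]
tool_rot: [-2.545, -1.841, 0.002]
contact_force: [0.4, 0.1, -0.3]
opening: 0.0425
grip_force: 0.0
```

```bash
python3 -c "
from h import *
todo(437.4,224.5,96,-18)"
```

```text
t 2.85 pos [436.7 221.8 202.6] q [ 0.32 -0.26  1.95 -0.    1.45  0.64] F [ 0.4  0.1 -0.3] open 42.5 grip 0.0
turn u [-0.01  0.01 -0.03] shift u cur [ 0.07 -0.    2.66] final [ 0.07 -0.    2.66]
```

Call:
drive_tool --steps '[{"translation": [0.02,0,0.8],"angular": [0,0,0],"gripper": 0.5},{"translation": [0.02,0,0.8],"angular": [0,0,0],"gripper": 0.5},{"translation": [0.02,0,0.8],"angular": [0,0,0],"gripper": 0.4},{"translation": [0,0,0.2],"angular": [0,0,0],"gripper": 0.3},{"translation": [0,0,0],"angular": [0,0,0],"gripper": 0.15},{"translation": [0,0,0],"angular": [0,0,0],"gripper": 0.05},{"translation": [0,0,0],"angular": [0,0,0],"gripper": 0},{"translation": [0,0,0],"angular": [0,0,0],"gripper": 0}]' --force 40

```text
t: 3.85
tool_pos: [0.4375, 0.226, 0.1]
tool_rot: [2.542, 1.846, 0.002]
contact_force: [0.7, 0.1, -0.8]
opening: 0.009
grip_force: 44.4
```

Call:
drive_tool --steps '[{"translation": [0,0,0],"angular": [0,0,0],"gripper": 0},{"translation": [0,0,-0.1],"angular": [0,0,0],"gripper": 0},{"translation": [0,0,-0.3],"angular": [0,0,0],"gripper": 0},{"translation": [0,0,-0.7],"angular": [0,0,0],"gripper": 0},{"translation": [0,0,-0.9],"angular": [0,0,0],"gripper": 0},{"translation": [0,0,-0.5],"angular": [0,0,0],"gripper": 0},{"translation": [0,0,0],"angular": [0,0,0],"gripper": 0},{"translation": [0,0,0],"angular": [0,0,0],"gripper": 0}]'

```text
t: 4.85
tool_pos: [0.4364, 0.2256, 0.1978]
tool_rot: [-2.541, -1.846, 0.004]
contact_force: [0.6, 0.3, -2.6]
opening: 0.0087
grip_force: 44.1
```

Run:
```python
from h import *
todo(533.5,-6.2,250,-18.8)
T=snap("top","top1.pkl");S=snap("side","side1.pkl")
a=T["color"][160:310,100:300,::-1];b=S["color"][150:300,200:400,::-1]
cv2.imwrite('pics/g1.png',cv2.resize(np.hstack([a,b]),(800,300)))
```

```text
t 4.85 pos [436.4 225.6 197.8] q [ 0.33 -0.25  1.95  0.    1.44  0.64] F [ 0.6  0.3 -2.6] open 8.7 grip 44.1
turn u [-0.01  0.01  0.1 ] shift u cur [-4.76  4.1  -1.31] final [-4.7   4.17 -1.3 ]
```

View pics/g1.png

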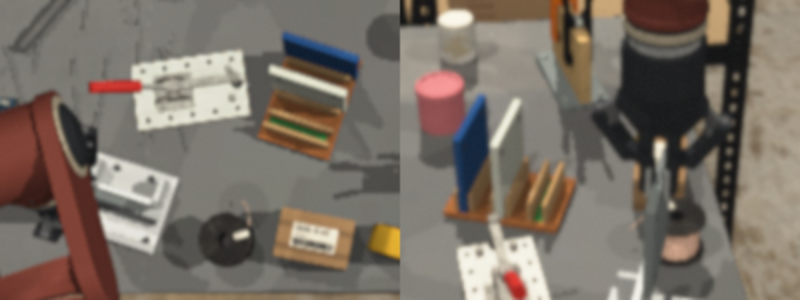

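Call:
drive_tool --steps '[{"translation": [0,0,-0.65],"angular": [0,0,0.1],"gripper": 0},{"translation": [-0.2,0.2,-0.65],"angular": [0,0,0],"gripper": 0},{"translation": [-0.7,0.62,0],"angular": [0,0,0],"gripper": 0},{"translation": [-0.8,0.7,0],"angular": [0,0,0],"gripper": 0},{"translation": [-0.8,0.7,0],"angular": [0,0,0],"gripper": 0},{"translation": [-0.8,0.7,0],"angular": [0,0,0],"gripper": 0},{"translation": [-0.8,0.7,0],"angular": [0,0,0],"gripper": 0},{"translation": [-0.6,0.55,0],"angular": [0,0,0],"gripper": 0}]'

```text
t: 5.95
tool_pos: [0.5342, -0.0075, 0.2496]
tool_rot: [-2.554, -1.826, 0.003]
contact_force: [0.3, 0.5, -2.0]
opening: 0.0089
grip_force: 44.1
```

Call:
drive_tool --steps '[{"translation": [0,0,0.6],"angular": [0,0,0],"gripper": 0},{"translation": [0,0,0.8],"angular": [0,0,0],"gripper": 0},{"translation": [0,0,0.8],"angular": [0,0,0],"gripper": 0},{"translation": [0,0,0.3],"angular": [0,0,0],"gripper": 0},{"translation": [0,0,0],"angular": [0,0,0],"gripper": 0},{"translation": [0,0,0],"angular": [0,0,0],"gripper": 0}]'

```text
t: 6.7
tool_pos: [0.5353, -0.006, 0.1528]
tool_rot: [2.553, 1.828, 0.003]
contact_force: [0.5, -0.7, -2.8]
opening: 0.0093
grip_force: 44.1
```

Run:
```python
from h import *
todo(533.5,-6.2,100,-18.8)
T=snap("top","top2.pkl");S=snap("side","side2.pkl")
a=cv2.resize(T["color"][165:255,200:300,::-1],(400,360),interpolation=cv2.INTER_CUBIC);b=cv2.resize(S["color"][195:275,215:295,::-1],(400,400),interpolation=cv2.INTER_CUBIC)
a=np.vstack([a,np.zeros((40,400,3),np.uint8)])
cv2.imwrite('pics/g2.png',np.hstack([a,b]))
```

```text
t 6.7 pos [535.3  -6.  152.8] q [-0.15 -0.1   1.9   0.    1.34  0.18] F [ 0.5 -0.7 -2.8] open 9.3 grip 44.1
turn u [ 0.02 -0.   -0.  ] shift u cur [-0.02 -0.04  1.32] final [-0.02 -0.04  1.32]
```

View pics/g2.png

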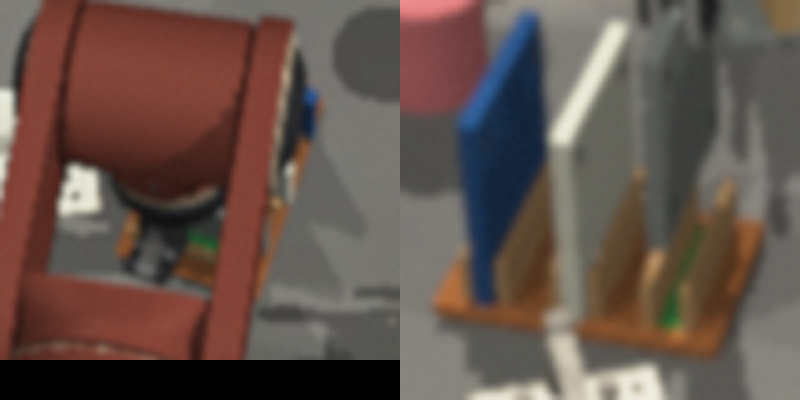

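The side view shows the grey plate held upright over the near slot, with its lower end at crop (655,250). To compare it with the ribs, I'll rectify the side image onto the plane of their end faces.

```bash
cat >> h.py <<'E'
def rect(im,o,yaw,u0,n,z):
    """sample colour on the vertical plane u=u0 of a frame at o (mm), heading yaw of n; n,z in mm"""
    a=np.radians(yaw); N=np.array([np.cos(a),np.sin(a)]); U=np.array([-N[1],N[0]])
    nn,zz=np.meshgrid(n,z); xy=np.array(o)+u0*U+nn[...,None]*N
    X=np.dstack([xy,zz])/1000@im["R"].T+im["t"]
    u=X[...,0]/X[...,2]*im["fx"]+im["cx"]; v=X[...,1]/X[...,2]*im["fy"]+im["cy"]
    return cv2.remap(im["color"],u.astype(np.float32),v.astype(np.float32),cv2.INTER_CUBIC)
E
python3 - <<'E'
from h import *
S=load('side2.pkl'); n=np.arange(-24,25,1.)
for u0,z in((50,np.arange(68,90,2)),(50,np.arange(95,110,2)),(45,np.arange(14,24,1.)),(45,np.arange(26,36,1.))):
    c=rect(S,(533.5,-6.2),-18.8,u0,n,z).mean(0)
    print(u0,z[0]); print(' '.join(f"{int(k)}:{int(p[0])},{int(p[1])},{int(p[2])}" for k,p in zip(n,c)))
E
```

```text
50 68
-24:96,74,48 -23:97,75,49 -22:97,76,49 -21:95,76,48 -20:91,75,47 -19:86,74,46 -18:82,73,44 -17:78,71,43 -16:77,70,42 -15:78,69,42 -14:79,68,42 -13:81,68,43 -12:83,67,44 -11:83,67,45 -10:82,67,47 -9:80,66,49 -8:77,66,50 -7:74,65,52 -6:71,64,54 -5:70,66,57 -4:70,68,61 -3:72,71,65 -2:75,76,70 -1:78,79,74 0:81,83,78 1:83,85,80 2:84,85,80 3:84,85,80 4:83,84,78 5:83,81,74 6:83,79,71 7:83,75,65 8:84,71,58 9:84,67,52 10:85,65,46 11:86,65,44 12:86,65,43 13:87,66,43 14:88,68,45 15:89,69,46 16:89,70,47 17:90,71,48 18:92,72,49 19:93,74,51 20:94,76,54 21:95,78,57 22:96,81,62 23:97,83,65 24:97,86,70
50 95
-24:110,105,97 -23:110,105,98 -22:108,104,97 -21:107,102,95 -20:103,97,88 -19:99,91,81 -18:93,84,73 -17:85,77,65 -16:79,71,59 -15:73,66,55 -14:69,64,56 -13:65,63,56 -12:63,62,57 -11:61,62,57 -10:59,61,57 -9:59,60,57 -8:58,60,57 -7:59,61,57 -6:61,63,59 -5:63,65,62 -4:67,69,65 -3:71,74,70 -2:75,77,74 -1:79,81,77 0:81,84,80 1:83,85,81 2:84,86,82 3:85,86,81 4:87,87,81 5:89,87,80 6:94,88,77 7:99,88,75 8:103,89,72 9:107,90,69 10:108,89,67 11:108,89,66 12:105,87,66 13:102,87,68 14:100,88,71 15:98,
[... 674 characters left out ...]
69,38 19:110,67,37 20:109,67,36 21:107,66,35 22:105,65,35 23:103,64,35 24:102,62,35
45 26.0
-24:87,54,31 -23:86,53,30 -22:85,53,31 -21:85,53,31 -20:85,54,32 -19:86,57,34 -18:87,59,37 -17:89,63,40 -16:91,66,43 -15:94,70,46 -14:98,75,50 -13:102,79,53 -12:107,83,56 -11:112,87,58 -10:114,90,59 -9:114,92,60 -8:112,92,59 -7:103,91,57 -6:92,89,54 -5:79,87,50 -4:64,83,45 -3:54,81,42 -2:49,77,39 -1:52,75,38 0:60,73,39 1:69,71,39 2:76,70,41 3:84,70,43 4:88,70,45 5:92,72,48 6:98,75,50 7:102,79,53 8:108,84,56 9:114,88,58 10:118,91,60 11:121,92,60 12:119,90,59 13:115,85,54 14:109,78,49 15:101,70,42 16:95,63,37 17:91,59,34 18:87,54,31 19:85,52,30 20:84,52,30 21:83,51,29 22:83,51,29 23:83,51,29 24:83,52,30
```

Call:
drive_tool --steps '[{"translation": [0.02,-0.025,0.2],"angular": [0,0,0],"gripper": 0},{"translation": [0,0,0.3],"angular": [0,0,0],"gripper": 0},{"translation": [0,0,0.3],"angular": [0,0,0],"gripper": 0},{"translation": [0,0,0.2],"angular": [0,0,0],"gripper": 0},{"translation": [0,0,0.2],"angular": [0,0,0],"gripper": 0},{"translation": [0,0,0.05],"angular": [0,0,0],"gripper": 0},{"translation": [0,0,0],"angular": [0,0,0],"gripper": 0}]'

```text
t: 7.68
tool_pos: [0.5335, -0.0048, 0.1012]
tool_rot: [-2.555, -1.828, 0.001]
contact_force: [0.3, -0.9, -2.4]
opening: 0.0092
grip_force: 44.1
```

Run:
```python
from h import *
todo(534.3,-6.2,100,-18.8)
```

```text
t 7.67 pos [533.5  -4.8 101.2] q [-0.15 -0.05  1.94  0.    1.25  0.18] F [ 0.3 -0.9 -2.4] open 9.2 grip 44.1
turn u [-0.  0. -0.] shift u cur [-0.03  0.03  0.03] final [-0.03  0.03  0.03]
```

Call:
drive_tool --steps '[{"translation": [0,0.01,0.04],"angular": [0,0,0],"gripper": 0},{"translation": [0,0,0],"angular": [0,0,0],"gripper": 0.2},{"translation": [0,0,0],"angular": [0,0,0],"gripper": 0.35},{"translation": [0,0,0],"angular": [0,0,0],"gripper": 0.35},{"translation": [0,0,-0.4],"angular": [0,0,0],"gripper": 0.35},{"translation": [0,0,-0.8],"angular": [0,0,0],"gripper": 0.35},{"translation": [0,0,-0.8],"angular": [0,0,0],"gripper": 0.35},{"translation": [0,0,0],"angular": [0,0,0],"gripper": 0.35}]'

```text
t: 8.68
tool_pos: [0.5365, -0.0053, 0.1846]
tool_rot: [2.55, 1.825, 0.009]
contact_force: [0.1, -0.5, -0.1]
opening: 0.0297
grip_force: 0.0
```

Run:
```python
from h import *
todo(620.3,-37,180,-18.8)
S=snap("side","side3.pkl"); n=np.arange(-24,25,1.)
im=S;P=cloud(im);X,Y,Z=np.moveaxis(P,-1,0)
hsv=cv2.cvtColor(im["color"],cv2.COLOR_RGB2HSV); H,Sa,V=np.moveaxis(hsv,-1,0)
m=(X>.49)&(X<.57)&(Y>-.08)&(Y<.06)
v,u=np.nonzero(m&(Z>.1)&(Z<.14)); print(len(u),np.round(np.percentile(P[v,u]*1000,[2,50,98],axis=0)))
for u0,z in((50,np.arange(40,60,2)),(50,np.arange(70,90,2)),(50,np.arange(100,115,2)),(45,np.arange(26,36,1.))):
    c=rect(S,(533.5,-6.2),-18.8,u0,n,z).mean(0)
    print(u0,z[0],' '.join(f"{int(k)}:{int(p[0])},{int(p[2])}" for k,p in zip(n,c)))
```

```text
t 8.68 pos [536.5  -5.3 184.6] q [-0.15 -0.13  1.87  0.    1.39  0.18] F [ 0.1 -0.5 -0.1] open 29.7 grip 0.0
turn u [ 0.06 -0.01 -0.  ] shift u cur [-0.07  2.24  0.13] final [-0.08  2.24  0.11]
255 [[517. -63. 101.]
 [541.  -8. 117.]
 [569.  43. 122.]]
50 40 -24:83,35 -23:84,38 -22:85,39 -21:86,41 -20:87,43 -19:88,45 -18:89,46 -17:89,46 -16:92,48 -15:94,49 -14:96,51 -13:97,53 -12:95,54 -11:92,55 -10:88,55 -9:82,57 -8:77,58 -7:73,60 -6:71,64 -5:72,67 -4:74,72 -3:76,75 -2:79,78 -1:81,79 0:81,80 1:83,81 2:85,82 3:90,82 4:97,82 5:104,82 6:113,79 7:118,76 8:119,69 9:116,62 10:110,54 11:101,45 12:93,39 13:86,34 14:82,30 15:81,29 16:80,29 17:80,30 18:81,32 19:83,34 20:84,36 21:85,39 22:86,40 23:86,41 24:86,42
50 70 -24:90,49 -23:88,50 -22:85,51 -21:82,52 -20:78,53 -19:74,54 -18:70,55 -17:66,56 -16:64,57 -15:62,57 -14:60,58 -13:59,57 -12:59,58 -11:59,58 -10:59,59 -9:59,59 -8:60,59 -7:61,61 -6:63,62 -5:67,66 -4:70,69 -3:74,73 -2:78,77 -1:80,79 0:82,81 1:83,82 2:84,81 3:84,78 4:83,75 5:83,69 6:83,64 7:83,57 8:83,50 9:84,46 10:84,42 11:85,42 12:85,42 13:86,43 14:87,44 15:88,45 16:89,46 17:90,47
[... 292 characters left out ...]
 -1:83,82 0:84,83 1:85,83 2:86,84 3:89,84 4:93,83 5:97,83 6:103,81 7:109,79 8:114,77 9:117,76 10:117,76 11:114,76 12:109,76 13:104,77 14:101,79 15:99,82 16:97,84 17:97,85 18:97,86 19:97,87 20:98,88 21:98,88 22:98,88 23:98,88 24:98,89
45 26.0 -24:84,29 -23:83,29 -22:83,29 -21:83,30 -20:83,31 -19:84,34 -18:86,36 -17:87,40 -16:89,42 -15:91,45 -14:96,48 -13:100,51 -12:105,54 -11:109,56 -10:110,58 -9:109,58 -8:105,57 -7:98,57 -6:90,57 -5:82,59 -4:76,62 -3:74,65 -2:74,70 -1:75,74 0:78,76 1:80,79 2:81,80 3:82,80 4:83,80 5:85,78 6:89,76 7:93,74 8:100,70 9:107,68 10:112,65 11:116,62 12:115,59 13:111,52 14:106,47 15:98,41 16:93,36 17:89,33 18:85,30 19:84,29 20:83,28 21:82,28 22:82,29 23:82,29 24:82,30
```

Call:
drive_tool --steps '[{"translation": [-0.02,0.56,0],"angular": [0,0,0],"gripper": 0.4},{"translation": [-0.02,0.56,0],"angular": [0,0,0],"gripper": 0.4},{"translation": [-0.02,0.56,0],"angular": [0,0,0],"gripper": 0.4},{"translation": [-0.02,0.56,0],"angular": [0,0,0],"gripper": 0.4},{"translation": [0,0,0],"angular": [0,0,0],"gripper": 0.4},{"translation": [0,0,0],"angular": [0,0,0],"gripper": 0.4}]'

```text
t: 9.48
tool_pos: [0.6168, -0.0366, 0.1785]
tool_rot: [-2.553, -1.827, 0.003]
contact_force: [0.3, 0.1, 0.8]
opening: 0.0338
grip_force: 0.0
```

Run:
```python
from h import *
todo(620.3,-37.5,98,-18.8)
```

```text
t 9.47 pos [616.8 -36.6 178.5] q [-0.18  0.07  1.68  0.    1.39  0.15] F [0.3 0.1 0.8] open 33.8 grip 0.0
turn u [-0.02  0.   -0.  ] shift u cur [0.01 0.1  2.01] final [0.01 0.09 2.01]
```

Call:
drive_tool --steps '[{"translation": [0.01,0.08,0.2],"angular": [0,0,0],"gripper": 0.4},{"translation": [0,0,0.6],"angular": [0,0,0],"gripper": 0.4},{"translation": [0,0,0.6],"angular": [0,0,0],"gripper": 0.4},{"translation": [0,0,0.4],"angular": [0,0,0],"gripper": 0.4},{"translation": [0,0,0.2],"angular": [0,0,0],"gripper": 0.4},{"translation": [0,0,0],"angular": [0,0,0],"gripper": 0.4}]'

```text
t: 10.22
tool_pos: [0.6207, -0.0375, 0.0993]
tool_rot: [-2.554, -1.828, 0.001]
contact_force: [0.5, 0.3, 0.8]
opening: 0.0339
grip_force: 0.0
```

Run:
```python
from h import *
todo(620.3,-37.5,98,-18.8)
```

```text
t 10.22 pos [620.7 -37.5  99.3] q [-0.18  0.16  1.73  0.    1.26  0.15] F [0.5 0.3 0.8] open 33.9 grip 0.0
turn u [-0.01  0.   -0.  ] shift u cur [-0.   -0.01  0.03] final [-0.   -0.01  0.03]
```

Call:
drive_tool --steps '[{"translation": [0,0,0],"angular": [0,0,0],"gripper": 0.2},{"translation": [0,0,0],"angular": [0,0,0],"gripper": 0.1},{"translation": [0,0,0],"angular": [0,0,0],"gripper": 0},{"translation": [0,0,0],"angular": [0,0,0],"gripper": 0},{"translation": [0,0,0],"angular": [0,0,0],"gripper": 0},{"translation": [0,0,-0.1],"angular": [0,0,0],"gripper": 0},{"translation": [0,0,-0.4],"angular": [0,0,0],"gripper": 0},{"translation": [0,0,-0.7],"angular": [0,0,0],"gripper": 0}]' --force 40

```text
t: 11.22
tool_pos: [0.6196, -0.0374, 0.1467]
tool_rot: [-2.552, -1.826, 0.005]
contact_force: [0.5, 0.2, -1.1]
opening: 0.0088
grip_force: 40.1
```

Call:
drive_tool --steps '[{"translation": [0,0,-0.8],"angular": [0,0,0],"gripper": 0},{"translation": [0,0,-0.9],"angular": [0,0,0],"gripper": 0},{"translation": [0,0,-0.9],"angular": [0,0,0],"gripper": 0},{"translation": [0,0,-0.2],"angular": [0,0,0],"gripper": 0},{"translation": [0,0,0],"angular": [0,0,0],"gripper": 0},{"translation": [0,0,0],"angular": [0,0,0],"gripper": 0}]'

```text
t: 11.98
tool_pos: [0.6199, -0.0374, 0.2571]
tool_rot: [-2.552, -1.827, 0.005]
contact_force: [0.4, -0.3, -2.3]
opening: 0.0089
grip_force: 40.2
```

Run:
```python
from h import *
todo(438.9,222.2,250,-17.9)
T=snap("top","top4.pkl"); im=T
P=cloud(im); X,Y,Z=np.moveaxis(P,-1,0)
hsv=cv2.cvtColor(im["color"],cv2.COLOR_RGB2HSV); H,S,V=np.moveaxis(hsv.astype(int),-1,0)
j=(X>.35)&(X<.62)&(Y>.1)&(Y<.35)
fit(im,j&(Z>.08)&(Z<.1)&(V>150),.09,"fence")
fit(im,j&(Z>.075)&(Z<.105),.09,"fence2")
fit(im,j&(Z>.017)&(Z<.03)&(X<.44),.022,"lip")
fit(im,(X>.45)&(X<.6)&(Y>-.1)&(Y<.1)&(Z>.11)&(Z<.13)&(X<.56),.12,"greytop")
sd=snap("side","side4.pkl"); im=sd
P=cloud(im); X,Y,Z=np.moveaxis(P,-1,0)
hsv=cv2.cvtColor(im["color"],cv2.COLOR_RGB2HSV); H,S,V=np.moveaxis(hsv.astype(int),-1,0)
b=(H>100)&(H<125)&(S>120)&(X>.5)&(X<.75)&(Y>-.15)&(Y<.1)
p=P[b]*1000; print(len(p),np.round(np.percentile(p,[2,50,98],axis=0)))
```

```text
t 11.97 pos [619.9 -37.4 257.1] q [-0.18  0.03  1.59 -0.    1.52  0.15] F [ 0.4 -0.3 -2.3] open 8.9 grip 40.2
turn u [-0.03  0.   -0.12] shift u cur [ 4.68 -6.38  0.2 ] final [ 4.78 -6.3   0.18]
fence 134 px mean [446.8 218.1] rect [447.  218.5] 100 8 yaw(y-axis dev) -18.12 len 99.8 thk 8.1
fence2 136 px mean [446.8 218.3] rect [447.1 218.8] 100 8 yaw(y-axis dev) -18.09 len 100.5 thk 8.1
lip 102 px mean [425.2 223.2] rect [426.4 226.2] 98 8 yaw(y-axis dev) -17.09 len 98.1 thk 8.2
greytop 6 px mean [517.  -51.4] rect [517.  -51.4] 2 7 yaw(y-axis dev) 71.68 len 7.8 thk 3.1
1030 [[ 605. -132.    5.]
 [ 633.  -12.  186.]
 [ 749.   92.  275.]]
```

Call:
drive_tool --steps '[{"translation": [0.6,-0.79,0],"angular": [-0.03,0,-0.09],"gripper": 0},{"translation": [0.6,-0.79,0],"angular": [0,0,0],"gripper": 0},{"translation": [0.6,-0.79,0],"angular": [0,0,0],"gripper": 0},{"translation": [0.6,-0.79,0],"angular": [0,0,0],"gripper": 0},{"translation": [0.6,-0.79,0],"angular": [0,0,0],"gripper": 0},{"translation": [0.6,-0.79,0],"angular": [0,0,0],"gripper": 0},{"translation": [0.6,-0.79,0],"angular": [0,0,0],"gripper": 0},{"translation": [0.58,-0.78,0],"angular": [0,0,0],"gripper": 0}]'

```text
t: 13.08
tool_pos: [0.4396, 0.2237, 0.2577]
tool_rot: [2.541, 1.843, 0.001]
contact_force: [0.3, 0.7, -2.0]
opening: 0.0094
grip_force: 40.1
```

Call:
drive_tool --steps '[{"translation": [0,0,0],"angular": [0,0,0],"gripper": 0},{"translation": [0,0,0],"angular": [0,0,0],"gripper": 0}]'

```text
t: 13.32
tool_pos: [0.4408, 0.2226, 0.2581]
tool_rot: [2.54, 1.843, 0.002]
contact_force: [0.4, -0.2, -1.3]
opening: 0.0091
grip_force: 40.2
```

Run:
```python
from h import *
todo(438.3,221.2,200,-18.1)
```

```text
t 13.32 pos [440.8 222.6 258.1] q [ 0.32 -0.29  1.88 -0.    1.55  0.63] F [ 0.4 -0.2 -1.3] open 9.1 grip 40.2
turn u [0.03 0.01 0.  ] shift u cur [-0.05 -0.05  1.45] final [-0.05 -0.05  1.45]
```

Call:
drive_tool --steps '[{"translation": [-0.05,-0.09,0.3],"angular": [0.02,0,0],"gripper": 0},{"translation": [0,0,0.5],"angular": [0,0,0],"gripper": 0},{"translation": [0,0,0.5],"angular": [0,0,0],"gripper": 0},{"translation": [0,0,0.1],"angular": [0,0,0],"gripper": 0},{"translation": [0,0,0],"angular": [0,0,0],"gripper": 0},{"translation": [0,0,0],"angular": [0,0,0],"gripper": 0}]'

```text
t: 14.08
tool_pos: [0.4375, 0.2222, 0.2036]
tool_rot: [2.542, 1.843, 0.004]
contact_force: [-0.5, -0.2, -2.3]
opening: 0.0092
grip_force: 40.1
```

Run:
```python
from h import *
todo(436.9,221.7,100,-18.1)
S=snap("side","side5.pkl"); n=np.arange(-30,31,1.); z=np.arange(0,141,1.)[::-1]
r=rect(S,(438.3,221.2),-18.1,50,n,z); cv2.imwrite('pics/r5.png',cv2.resize(r[:,:,::-1],None,fx=4,fy=4,interpolation=cv2.INTER_NEAREST))
hs=cv2.cvtColor(r,cv2.COLOR_RGB2HSV)
blue=(hs[...,0]>100)&(hs[...,0]<125)&(hs[...,1]>110)
for zz in range(104,140,4):
    k=np.nonzero(blue[list(z).index(zz)])[0]; print(zz,n[k].min() if len(k) else None,n[k].max() if len(k) else None,end='; ')
print()
for a,b in((120,135),(50,80),(14,21)):
    m=(z>=a)&(z<=b); c=r[m].mean(0); print(a,' '.join(f"{int(k)}:{int(p[0])},{int(p[2])}" for k,p in zip(n,c)))
```

```text
t 14.07 pos [437.5 222.2 203.6] q [ 0.32 -0.26  1.95 -0.    1.45  0.63] F [-0.5 -0.2 -2.3] open 9.2 grip 40.1
turn u [ 0.02 -0.01 -0.  ] shift u cur [-0.02 -0.02  2.59] final [-0.02 -0.01  2.59]
104 None None; 108 None None; 112 None None; 116 -2.0 -1.0; 120 -4.0 0.0; 124 -4.0 0.0; 128 -5.0 0.0; 132 -5.0 0.0; 136 -6.0 0.0; 
120 -30:86,80 -29:87,81 -28:88,82 -27:89,83 -26:90,84 -25:91,85 -24:91,85 -23:92,86 -22:92,86 -21:92,86 -20:92,86 -19:93,86 -18:93,86 -17:93,86 -16:93,87 -15:94,87 -14:96,89 -13:97,90 -12:98,92 -11:100,95 -10:102,98 -9:99,100 -8:92,98 -7:78,94 -6:61,88 -5:45,85 -4:34,84 -3:27,83 -2:27,84 -1:28,84 0:40,89 1:58,96 2:95,117 3:135,145 4:180,180 5:210,205 6:229,221 7:230,221 8:219,209 9:206,195 10:190,179 11:182,171 12:176,166 13:176,166 14:176,166 15:177,167 16:178,168 17:177,168 18:177,168 19:177,167 20:176,166 21:177,166 22:177,166 23:176,166 24:173,163 25:169,159 26:162,151 27:155,145 28:147,137 29:144,134 30:141,131
50 -30:224,213 -29:218,206 -28:210,198 -27:197,185 -26:181,170 -25:162,152 -24:143,135 -23:124,117 -22:106,101 -21:92,87 -20:81,77 -19:73,71 -18:69,67
[... 484 characters left out ...]
8:230,221 29:231,222 30:232,223
14 -30:242,234 -29:245,237 -28:244,237 -27:243,235 -26:240,232 -25:233,223 -24:225,213 -23:206,193 -22:188,176 -21:167,156 -20:154,144 -19:137,129 -18:127,120 -17:110,104 -16:95,91 -15:78,75 -14:68,66 -13:62,60 -12:61,60 -11:68,66 -10:76,74 -9:92,88 -8:106,102 -7:122,116 -6:131,125 -5:138,131 -4:141,134 -3:140,133 -2:138,131 -1:135,127 0:133,126 1:132,124 2:131,124 3:132,124 4:132,124 5:132,124 6:132,125 7:134,127 8:136,128 9:138,129 10:140,132 11:141,133 12:142,135 13:143,135 14:142,134 15:141,134 16:140,133 17:141,133 18:141,133 19:140,132 20:140,132 21:140,132 22:139,132 23:138,131 24:137,130 25:137,130 26:137,129 27:137,129 28:137,129 29:138,129 30:138,131
```

View pics/r5.png

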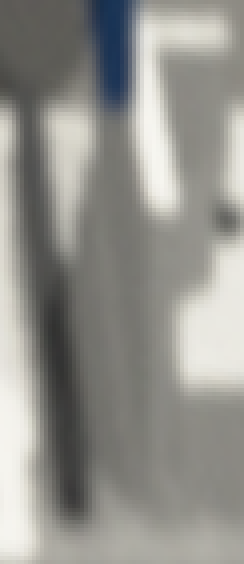

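Call:
drive_tool --steps '[{"translation": [0,0,0.2],"angular": [0,0,0],"gripper": 0},{"translation": [0,0,0.3],"angular": [0,0,0],"gripper": 0},{"translation": [0,0,0.4],"angular": [0,0,0],"gripper": 0},{"translation": [0,0,0.4],"angular": [0,0,0],"gripper": 0},{"translation": [0,0,0.4],"angular": [0,0,0],"gripper": 0},{"translation": [0,0,0.1],"angular": [0,0,0],"gripper": 0},{"translation": [0,0,0],"angular": [0,0,0],"gripper": 0}]'

```text
t: 15.0
tool_pos: [0.4369, 0.222, 0.1304]
tool_rot: [2.542, 1.844, 0.0]
contact_force: [0.5, 0.1, -1.6]
opening: 0.009
grip_force: 40.1
```

Run:
```python
from h import *
todo(436.9,221.7,100,-18.1)
S=snap("side","side6.pkl"); n=np.arange(-30,31,1.)
for zz in((95,118),(65,85),(40,60)):
    c=rect(S,(438.3,221.2),-18.1,50,n,np.arange(*zz)).mean(0); print(zz,' '.join(f"{int(k)}:{int(p[0])},{int(p[2])}" for k,p in zip(n,c)))
```

```text
t 15.0 pos [436.9 222.  130.4] q [ 0.32 -0.19  2.02 -0.    1.32  0.63] F [ 0.5  0.1 -1.6] open 9.0 grip 40.1
turn u [ 0.01  0.   -0.  ] shift u cur [-0.01  0.    0.76] final [-0.01  0.    0.76]
(95, 118) -30:192,180 -29:181,170 -28:163,153 -27:141,133 -26:116,110 -25:97,93 -24:84,80 -23:79,77 -22:83,81 -21:91,88 -20:109,104 -19:128,122 -18:148,141 -17:159,152 -16:158,154 -15:145,145 -14:117,127 -13:90,109 -12:60,90 -11:43,81 -10:29,75 -9:26,74 -8:24,74 -7:24,76 -6:25,79 -5:26,82 -4:27,85 -3:27,86 -2:27,87 -1:29,87 0:41,91 1:59,97 2:92,115 3:126,137 4:169,168 5:200,194 6:225,216 7:232,224 8:236,228 9:232,223 10:222,212 11:207,197 12:186,176 13:168,159 14:153,145 15:146,137 16:141,133 17:141,133 18:140,133 19:141,133 20:142,134 21:144,135 22:144,136 23:146,138 24:150,142 25:159,150 26:173,162 27:188,176 28:202,191 29:211,201 30:216,206
(65, 85) -30:220,208 -29:210,197 -28:196,184 -27:174,164 -26:155,146 -25:132,125 -24:116,109 -23:95,90 -22:80,77 -21:66,63 -20:58,56 -19:58,56 -18:63,61 -17:76,73 -16:90,87 -15:106,102 -14:116,111 -13:119,116 -12:114,113 -11:99,104 -10:81,94 -9:59,83 -8:
[... 329 characters left out ...]
4,195 26:205,197 27:208,200 28:211,202 29:216,206 30:221,211
(40, 60) -30:170,160 -29:157,148 -28:145,136 -27:139,131 -26:135,127 -25:133,126 -24:131,123 -23:127,120 -22:119,112 -21:109,103 -20:93,88 -19:78,75 -18:64,62 -17:56,55 -16:52,51 -15:53,52 -14:59,57 -13:67,64 -12:78,74 -11:87,84 -10:93,92 -9:94,95 -8:88,95 -7:78,92 -6:63,89 -5:51,87 -4:42,86 -3:39,87 -2:39,88 -1:39,88 0:42,88 1:46,87 2:55,88 3:66,89 4:81,93 5:96,100 6:110,108 7:122,117 8:131,124 9:138,130 10:141,133 11:145,137 12:151,143 13:163,154 14:177,167 15:194,184 16:205,196 17:214,204 18:215,206 19:216,207 20:216,207 21:215,206 22:215,206 23:215,206 24:215,206 25:216,206 26:216,206 27:216,207 28:216,207 29:215,206 30:215,207
```

Call:
drive_tool --steps '[{"translation": [0,0,0.15],"angular": [0,0,0],"gripper": 0},{"translation": [0,0,0.15],"angular": [0,0,0],"gripper": 0},{"translation": [0,0,0.15],"angular": [0,0,0],"gripper": 0},{"translation": [0,0,0.15],"angular": [0,0,0],"gripper": 0},{"translation": [0,0,0.1],"angular": [0,0,0],"gripper": 0},{"translation": [0,0,0.04],"angular": [0,0,0],"gripper": 0},{"translation": [0,0,0],"angular": [0,0,0],"gripper": 0}]'

```text
t: 15.92
tool_pos: [0.4373, 0.2221, 0.1013]
tool_rot: [2.542, 1.844, 0.002]
contact_force: [0.7, -0.3, -2.5]
opening: 0.0088
grip_force: 40.1
```

Run:
```python
from h import *
todo(436.9,221.7,99.5,-18.1)
```

```text
t 15.93 pos [437.3 222.1 101.3] q [ 0.32 -0.16  2.04 -0.    1.26  0.63] F [ 0.7 -0.3 -2.5] open 8.8 grip 40.1
turn u [ 0.01 -0.   -0.  ] shift u cur [-0.01 -0.01  0.04] final [-0.01 -0.01  0.04]
```

Call:
drive_tool --steps '[{"translation": [0,0.02,0.01],"angular": [0,0,0],"gripper": 0},{"translation": [0,0.02,0.02],"angular": [0,0,0],"gripper": 0},{"translation": [0,0,0],"angular": [0,0,0],"gripper": 0},{"translation": [0,0,0],"angular": [0,0,0],"gripper": 0}]'

```text
t: 16.42
tool_pos: [0.4388, 0.2217, 0.101]
tool_rot: [2.543, 1.844, 0.002]
contact_force: [-2.9, -0.2, 4.6]
opening: 0.0089
grip_force: 41.3
```

Run:
```python
from h import *
todo(436.9,221.7,99.5,-18.1)
```

```text
t 16.43 pos [438.8 221.7 101. ] q [ 0.32 -0.15  2.04 -0.    1.26  0.63] F [-2.9 -0.2  4.6] open 8.9 grip 41.3
turn u [ 0.01 -0.   -0.  ] shift u cur [-0.02 -0.05  0.04] final [-0.02 -0.05  0.04]
```

Call:
drive_tool --steps '[{"translation": [0,0,0],"angular": [0,0,0],"gripper": 0.15},{"translation": [0,0,0],"angular": [0,0,0],"gripper": 0.3},{"translation": [0,0,0],"angular": [0,0,0],"gripper": 0.35},{"translation": [0,0,-0.3],"angular": [0,0,0],"gripper": 0.35},{"translation": [0,0,-0.8],"angular": [0,0,0],"gripper": 0.4},{"translation": [0,0,-0.9],"angular": [0,0,0],"gripper": 0.5},{"translation": [0,0,-0.9],"angular": [0,0,0],"gripper": 0.5},{"translation": [0,0,-0.9],"angular": [0,0,0],"gripper": 0.5}]'

```text
t: 17.42
tool_pos: [0.4384, 0.2216, 0.2542]
tool_rot: [2.542, 1.843, 0.003]
contact_force: [1.0, 1.0, -1.1]
opening: 0.0429
grip_force: 0.0
```

Run:
```python
from h import *
todo(486,-319,250,11.2)
```

```text
t 17.43 pos [438.4 221.6 254.2] q [ 0.32 -0.29  1.89 -0.    1.54  0.63] F [ 1.   1.  -1.1] open 42.9 grip 0.0
turn u [ 0.02 -0.   -3.66] shift u cur [-12.48   5.33   0.11] final [-13.49  -1.46   0.1 ]
```

Call:
drive_tool --steps '[{"translation": [0,0,0],"angular": [0,0,-0.92],"gripper": 1},{"translation": [0,0,0],"angular": [0,0,-0.92],"gripper": 1},{"translation": [0,0,0],"angular": [0,0,-0.92],"gripper": 1},{"translation": [0,0,0],"angular": [0,0,-0.9],"gripper": 1},{"translation": [-0.96,-0.1,0],"angular": [0,0,0],"gripper": 1},{"translation": [-0.96,-0.1,0],"angular": [0,0,0],"gripper": 1},{"translation": [-0.96,-0.1,0],"angular": [0,0,0],"gripper": 1},{"translation": [-0.96,-0.1,0],"angular": [0,0,0],"gripper": 1}]'

```text
t: 18.42
tool_pos: [0.4526, 0.0667, 0.2531]
tool_rot: [1.993, 2.425, 0.002]
contact_force: [-0.2, -0.1, 0.0]
opening: 0.0854
grip_force: 0.0
```

Call:
drive_tool --steps '[{"translation": [-0.96,-0.1,0],"angular": [0,0,0],"gripper": 1},{"translation": [-0.96,-0.1,0],"angular": [0,0,0],"gripper": 1},{"translation": [-0.96,-0.1,0],"angular": [0,0,0],"gripper": 1},{"translation": [-0.96,-0.1,0],"angular": [0,0,0],"gripper": 1},{"translation": [-0.96,-0.1,0],"angular": [0,0,0],"gripper": 1},{"translation": [-0.96,-0.1,0],"angular": [0,0,0],"gripper": 1},{"translation": [0,0,0],"angular": [0,0,0],"gripper": 1}]'

```text
t: 19.3
tool_pos: [0.4736, -0.1648, 0.253]
tool_rot: [1.997, 2.422, 0.001]
contact_force: [-0.0, 0.0, -0.0]
opening: 0.0854
grip_force: 0.0
```

Run:
```python
from h import *
todo(486,-319,250,11.2)
T=snap("top","top7.pkl"); im=T
P=cloud(im); X,Y,Z=np.moveaxis(P,-1,0)
hsv=cv2.cvtColor(im["color"],cv2.COLOR_RGB2HSV); H,S,V=np.moveaxis(hsv.astype(int),-1,0)
j=(X>.35)&(X<.62)&(Y>.1)&(Y<.35)
fit(im,j&(Z>.08)&(Z<.1)&(S<60)&(V>150),.09,"fence")
fit(im,j&(Z>.112)&(Z<.13),.12,"blue")
fit(im,(X>.45)&(X<.56)&(Y>-.1)&(Y<.1)&(Z>.11)&(Z<.13),.12,"grey")
b=(X>.4)&(X<.56)&(Y>-.36)&(Y<-.27)&(Z>.1)&(Z<.19)
print("visible board pts",b.sum())
a=cv2.resize(T["color"][165:305,120:400,::-1],(800,400),interpolation=cv2.INTER_CUBIC); cv2.imwrite('pics/t7.png',a)
```

```text
t 19.3 pos [ 473.6 -164.8  253. ] q [-0.48 -0.26  1.87 -0.    1.53 -0.68] F [-0.  0. -0.] open 85.4 grip 0.0
turn u [ 0.01  0.01 -0.03] shift u cur [-3.84 -0.43  0.08] final [-3.84 -0.44  0.07]
fence 47 px mean [446.7 211.4] rect [447.7 214.1] 81 4 yaw(y-axis dev) -17.32 len 80.8 thk 4.0
blue 171 px mean [438.1 220.2] rect [438.6 220.9] 100 10 yaw(y-axis dev) -18.2 len 99.6 thk 9.9
grey 180 px mean [533.2  -5.3] rect [532.6  -5.8] 99 11 yaw(y-axis dev) -18.7 len 99.4 thk 11.2
visible board pts 359
```

View pics/t7.png

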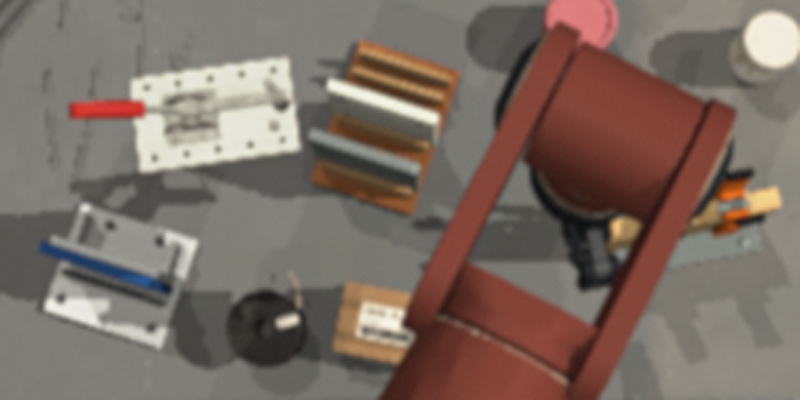

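Call:
drive_tool --steps '[{"translation": [-0.8,-0.09,0],"angular": [0,0,-0.03],"gripper": 1},{"translation": [-0.8,-0.09,0],"angular": [0,0,0],"gripper": 1},{"translation": [-0.8,-0.09,0],"angular": [0,0,0],"gripper": 1},{"translation": [-0.8,-0.09,0],"angular": [0,0,0],"gripper": 1},{"translation": [-0.64,-0.08,0],"angular": [0,0,0],"gripper": 1},{"translation": [0,0,0.5],"angular": [0,0,0],"gripper": 1},{"translation": [0,0,0.4],"angular": [0,0,0],"gripper": 1},{"translation": [0,0,0],"angular": [0,0,0],"gripper": 1}]'

```text
t: 20.35
tool_pos: [0.4856, -0.3149, 0.2131]
tool_rot: [-1.985, -2.429, -0.001]
contact_force: [0.9, -0.1, -0.2]
opening: 0.0852
grip_force: 0.0
```

Run:
```python
from h import *
todo(485.7,-319,140,11.2)
S=snap("side","side8.pkl")
a=cv2.resize(S["color"][110:220,240:350,::-1],(550,550),interpolation=cv2.INTER_CUBIC); cv2.imwrite('pics/s8.png',a)
```

```text
t 20.35 pos [ 485.6 -314.9  213.1] q [-0.7  -0.04  1.74  0.    1.45 -0.9 ] F [ 0.9 -0.1 -0.2] open 85.2 grip 0.0
turn u [-0.01 -0.03  0.04] shift u cur [-0.11 -0.01  1.83] final [-0.1  -0.02  1.83]
```

View pics/s8.png

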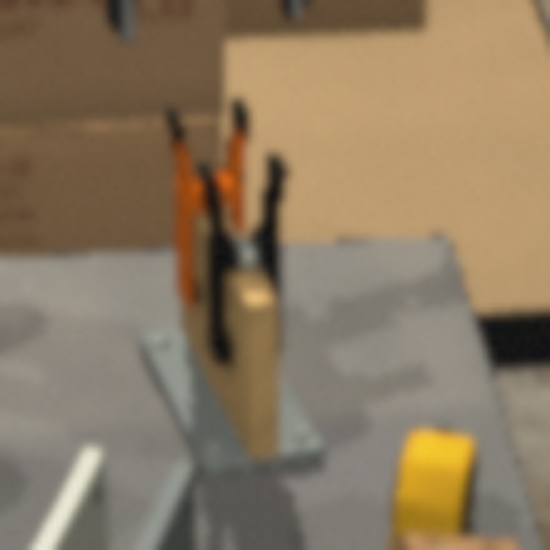

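Call:
drive_tool --steps '[{"translation": [-0.1,-0.01,0.4],"angular": [0,0,0.04],"gripper": 1},{"translation": [0,0,0.6],"angular": [0,0,0],"gripper": 1},{"translation": [0,0,0.5],"angular": [0,0,0],"gripper": 1},{"translation": [0,0,0.3],"angular": [0,0,0],"gripper": 1},{"translation": [0,0,0],"angular": [0,0,0],"gripper": 0.8},{"translation": [0,0,0],"angular": [0,0,0],"gripper": 0.6},{"translation": [0,0,0],"angular": [0,0,0],"gripper": 0.55},{"translation": [0,0,0],"angular": [0,0,0],"gripper": 0.5}]' --force 40

```text
t: 21.4
tool_pos: [0.4874, -0.3212, 0.1449]
tool_rot: [1.995, 2.424, 0.001]
contact_force: [-0.3, 0.4, -0.9]
opening: 0.0427
grip_force: 10.5
```

Call:
drive_tool --steps '[{"translation": [0,0,0],"angular": [0,0,0],"gripper": 0.4},{"translation": [0,0,0],"angular": [0,0,0],"gripper": 0.3},{"translation": [0,0,0],"angular": [0,0,0],"gripper": 0.2},{"translation": [0,0,0],"angular": [0,0,0],"gripper": 0.2},{"translation": [0,0,0],"angular": [0,0,0],"gripper": 0.2},{"translation": [0,0,0],"angular": [0,0,0],"gripper": 0.2}]'

```text
t: 22.15
tool_pos: [0.4875, -0.3215, 0.1458]
tool_rot: [1.994, 2.424, -0.0]
contact_force: [-1.6, 0.9, 5.9]
opening: 0.0289
grip_force: 42.8
```

Run:
```python
from h import *
todo(485.7,-319,230,11.2)
```

```text
t 22.15 pos [ 487.5 -321.5  145.8] q [-0.71  0.02  1.79  0.    1.33 -0.9 ] F [-1.6  0.9  5.9] open 28.9 grip 42.8
turn u [ 0.01  0.02 -0.01] shift u cur [ 0.07 -0.03 -2.11] final [ 0.07 -0.03 -2.11]
```

Call:
drive_tool --steps '[{"translation": [0,0,-0.2],"angular": [0,0,0],"gripper": 0.2},{"translation": [0,0,-0.4],"angular": [0,0,0],"gripper": 0.2},{"translation": [0,0,-0.7],"angular": [0,0,0],"gripper": 0.2},{"translation": [0,0,-0.8],"angular": [0,0,0],"gripper": 0.2},{"translation": [0,0,-0.8],"angular": [0,0,0],"gripper": 0.2},{"translation": [0,0,-0.6],"angular": [0,0,0],"gripper": 0.2},{"translation": [0,0,0],"angular": [0,0,0],"gripper": 0.2},{"translation": [0,0,0],"angular": [0,0,0],"gripper": 0.2}]'

```text
t: 23.15
tool_pos: [0.4866, -0.3206, 0.2833]
tool_rot: [-1.996, -2.426, -0.001]
contact_force: [-0.2, -0.4, -1.8]
opening: 0.0291
grip_force: 42.2
```

Run:
```python
from h import *
todo(442.2,219.9,290,-18.1)
S=snap("side","side9.pkl")
im=S;P=cloud(im);X,Y,Z=np.moveaxis(P,-1,0)
hsv=cv2.cvtColor(im["color"],cv2.COLOR_RGB2HSV); H,Sa,V=np.moveaxis(hsv.astype(int),-1,0)
m=(H<14)&(Sa>150)&(V>100)&(X>.4)&(X<.6)&(Y>-.4)&(Y<-.25); p=P[m]*1000
print(m.sum(),np.round(np.percentile(p,[1,10,50,90,99],axis=0)))
a=cv2.resize(S["color"][80:190,240:350,::-1],(550,550),interpolation=cv2.INTER_CUBIC); cv2.imwrite('pics/s9.png',a)
```

```text
t 23.15 pos [ 486.6 -320.6  283.3] q [-0.71 -0.07  1.65  0.    1.56 -0.9 ] F [-0.2 -0.4 -1.8] open 29.1 grip 42.2
turn u [ 0.   -0.    3.65] shift u cur [13.47  1.51 -0.16] final [12.5  -5.25 -0.17]
261 [[ 461. -326.  194.]
 [ 467. -318.  208.]
 [ 495. -310.  251.]
 [ 509. -303.  281.]
 [ 512. -300.  295.]]
```

View pics/s9.png

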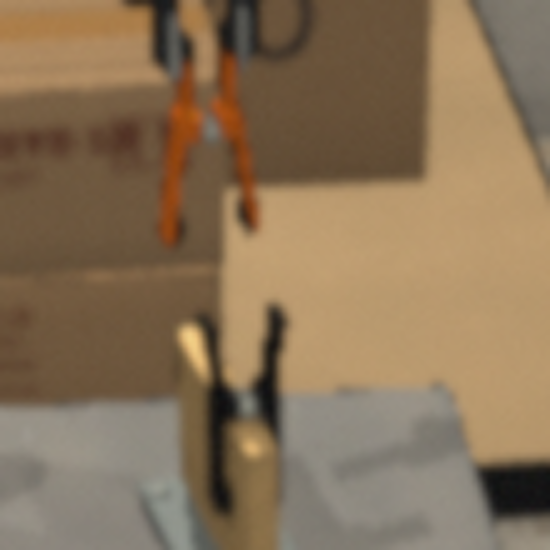

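The orange clamp is held clear of the board with its jaws open. The hinge is at crop (210,122) and the jaw ends at (172,243) and (252,230). The black clamp is still in place.

Run:
```python
from h import *
S=load('side9.pkl'); c=-S["R"].T@S["t"]
for nm,u,v,y in(("hinge",282,104.4,-.310),("jawL",274.4,129.3,-.308),("jawR",290.4,126.8,-.314)):
    r=S["R"].T@np.array([(u-S["cx"])/S["fx"],(v-S["cy"])/S["fy"],1]); print(nm,np.round((c+r*(y-c[1])/r[1])*1000,1))
todo(441.6,218,290,-18.1)
```

```text
hinge [ 483.7 -310.   258.9]
jawL [ 506.1 -308.   187.7]
jawR [ 461.4 -314.   189.8]
t 23.2 pos [ 486.5 -320.4  282.6] q [-0.71 -0.07  1.65  0.    1.56 -0.9 ] F [ 0.1 -0.3 -1.2] open 28.8 grip 42.2
turn u [-0.01 -0.01  3.65] shift u cur [13.42  1.49 -0.17] final [12.45 -5.25 -0.19]
```

Call:
drive_tool --steps '[{"translation": [0.9,0.1,0],"angular": [0,0,0],"gripper": 0.2},{"translation": [0.96,0.1,0],"angular": [0,0,0],"gripper": 0.2},{"translation": [0.96,0.1,0],"angular": [0,0,0],"gripper": 0.2},{"translation": [0.96,0.1,0],"angular": [0,0,0],"gripper": 0.2},{"translation": [0.96,0.1,0],"angular": [0,0,0],"gripper": 0.2},{"translation": [0.96,0.1,0],"angular": [0,0,0],"gripper": 0.2},{"translation": [0.96,0.1,0],"angular": [0,0,0],"gripper": 0.2},{"translation": [0.96,0.1,0],"angular": [0,0,0],"gripper": 0.2}]'

```text
t: 24.2
tool_pos: [0.4588, -0.0143, 0.2823]
tool_rot: [-1.996, -2.425, 0.001]
contact_force: [0.1, -0.1, -1.0]
opening: 0.0288
grip_force: 42.2
```

Call:
drive_tool --steps '[{"translation": [0.96,0.12,0],"angular": [0,0,0],"gripper": 0.2},{"translation": [0.96,0.12,0],"angular": [0,0,0],"gripper": 0.2},{"translation": [0.96,0.12,0],"angular": [0,0,0],"gripper": 0.2},{"translation": [0.96,0.12,0],"angular": [0,0,0],"gripper": 0.2},{"translation": [0,0,0],"angular": [0,0,0.9],"gripper": 0.2},{"translation": [0,0,0],"angular": [0,0,0.95],"gripper": 0.2},{"translation": [0,0,0],"angular": [0,0,0.9],"gripper": 0.2},{"translation": [0,0,0],"angular": [0,0,0.9],"gripper": 0.2}]'

```text
t: 25.2
tool_pos: [0.4482, 0.1387, 0.2821]
tool_rot: [-2.547, -1.839, 0.003]
contact_force: [-0.1, -0.2, -1.0]
opening: 0.0288
grip_force: 42.2
```

Run:
```python
from h import *
todo(441.6,218,290,-18.1)
```

```text
t 25.2 pos [448.2 138.7 282.1] q [ 0.14 -0.36  1.89 -0.    1.6   0.46] F [-0.1 -0.2 -1. ] open 28.8 grip 42.2
turn u [-0.01  0.01 -0.03] shift u cur [ 1.83 -0.78 -0.2 ] final [ 1.83 -0.77 -0.2 ]
```

Call:
drive_tool --steps '[{"translation": [0.6,-0.25,0],"angular": [0,0,-0.03],"gripper": 0.2},{"translation": [0.7,-0.3,0],"angular": [0,0,0],"gripper": 0.2},{"translation": [0.53,-0.22,0],"angular": [0,0,0],"gripper": 0.2},{"translation": [0,0,0],"angular": [0,0,0],"gripper": 0.2},{"translation": [0,0,0.5],"angular": [0,0,0],"gripper": 0.2},{"translation": [0,0,0.5],"angular": [0,0,0],"gripper": 0.2},{"translation": [0,0,0],"angular": [0,0,0],"gripper": 0.2},{"translation": [0,0,0],"angular": [0,0,0],"gripper": 0.2}]'

```text
t: 26.2
tool_pos: [0.4423, 0.2175, 0.2437]
tool_rot: [2.539, 1.848, 0.001]
contact_force: [0.2, -0.2, -0.9]
opening: 0.0287
grip_force: 42.2
```

Run:
```python
from h import *
todo(441.6,218,154,-18.1)
S=snap("side","side10.pkl"); T=snap("top","top10.pkl")
a=cv2.resize(S["color"][190:320,270:370,::-1],(400,520),interpolation=cv2.INTER_CUBIC)
b=cv2.resize(T["color"][210:310,110:210,::-1],(400,400),interpolation=cv2.INTER_CUBIC); b=np.vstack([b,np.zeros((120,400,3),np.uint8)])
cv2.imwrite('pics/s10.png',np.hstack([a,b]))
for im in(S,):
    P=cloud(im);X,Y,Z=np.moveaxis(P,-1,0)
    H,Sa,V=np.moveaxis(cv2.cvtColor(im["color"],cv2.COLOR_RGB2HSV).astype(int),-1,0)
    n_=(X-.4383)*.9505-(Y-.2212)*.3107; u_=(X-.4383)*.3107+(Y-.2212)*.9505
    m=(H<14)&(Sa>150)&(V>80)&(X>.35)&(X<.52)&(Y>.15)&(Y<.3)
    print(m.sum(),np.round(np.percentile(np.c_[n_[m],u_[m],Z[m]]*1000,[2,10,50,90,98],axis=0)))
    n=np.arange(-32,41,1.); z=np.arange(145,235,1.)
    r=rect(im,(438.3,221.2),-18.1,10,n,z); hs=cv2.cvtColor(r,cv2.COLOR_RGB2HSV).astype(int); o=(hs[...,0]<14)&(hs[...,1]>150)&(hs[...,2]>70)
    for zz in range(150,232,8): print(zz,n[o[zz-145]].astype(int).tolist())
```

```text
t 26.2 pos [442.3 217.5 243.7] q [ 0.31 -0.28  1.9  -0.    1.52  0.62] F [ 0.2 -0.2 -0.9] open 28.7 grip 42.2
turn u [0.01 0.   0.03] shift u cur [ 0.01 -0.02  2.24] final [ 0.01 -0.02  2.24]
1314 [[-76. -79. 161.]
 [-42. -41. 193.]
 [  8.   8. 553.]
 [ 36.  35. 566.]
 [ 52.  54. 567.]]
150 []
158 [-24, -23, -22, -21, -20, -19, -18, -17, -16, 25, 26, 27, 28, 29, 30]
166 [-25, -24, -23, -22, -21, -20, -19, -18, -17, -16, 24, 25, 26, 27, 28, 29]
174 [-25, -24, -23, -22, -21, -20, -19, -18, -17, -16, -15, -14, 22, 23, 24, 25, 26, 27, 28]
182 [-24, -23, -22, -21, -20, -19, -18, -17, -16, -15, -14, -13, 21, 22, 23, 24, 25, 26, 27]
190 [-22, -21, -20, -19, -18, -17, -16, -15, -14, -13, 20, 21, 22, 23, 24, 25, 26]
198 [-21, -20, -19, -18, -17, -16, -15, -14, -13, 19, 20, 21, 22, 23, 24, 25]
206 [-21, -20, -19, -18, -17, -16, -15, -14, -13, -12, -11, -10, -9, 18, 19, 20, 21, 22, 23]
214 [-19, -18, -17, -16, -15, -14, -13, -12, -11, -10, -9, -8, -7, -6, -5, -4, -3, -2, 12, 13, 14, 15, 16, 17, 18, 19, 20, 21, 22]
222 [-18, -17, -16, -15, -14, -13, -12, -11, -10, -9, -8, -7, -6, -5, -4, -3, -2, -1, 10, 11, 12, 13, 14, 15, 16, 17, 18, 19, 20, 21]
230 [-16, -15, -14, -13, -12, -11, -10, -9, -8, -7, -6, -5, -4, -3, -2, -1, 9, 10, 11, 12, 13, 14, 15, 16, 17, 18, 19, 20]
```

Call:
drive_tool --steps '[{"translation": [0,-0.01,0.4],"angular": [0,0,0],"gripper": 0.2},{"translation": [0,0,0.4],"angular": [0,0,0],"gripper": 0.2},{"translation": [0,0,0.3],"angular": [0,0,0],"gripper": 0.2},{"translation": [0,0,0.3],"angular": [0,0,0],"gripper": 0.2},{"translation": [0,0,0.2],"angular": [0,0,0],"gripper": 0.2},{"translation": [0,0,0],"angular": [0,0,0],"gripper": 0.2}]'

```text
t: 27.05
tool_pos: [0.4416, 0.2178, 0.1791]
tool_rot: [2.539, 1.849, -0.001]
contact_force: [0.8, 0.1, -0.7]
opening: 0.0289
grip_force: 42.2
```

Run:
```python
from h import *
todo(441.6,218,154,-18.1)
```

```text
t 27.05 pos [441.6 217.8 179.1] q [ 0.31 -0.23  1.97 -0.    1.41  0.62] F [ 0.8  0.1 -0.7] open 28.9 grip 42.2
turn u [0.   0.01 0.03] shift u cur [ 0.   -0.    0.63] final [ 0.   -0.    0.63]
```

Call:
drive_tool --steps '[{"translation": [0,0,0.2],"angular": [0,0,0],"gripper": 0.2},{"translation": [0,0,0.2],"angular": [0,0,0],"gripper": 0.2},{"translation": [0,0,0.15],"angular": [0,0,0],"gripper": 0.2},{"translation": [0,0,0.05],"angular": [0,0,0],"gripper": 0.2},{"translation": [0,0,0],"angular": [0,0,0],"gripper": 0.2}]'

```text
t: 27.68
tool_pos: [0.4421, 0.218, 0.156]
tool_rot: [2.538, 1.849, 0.002]
contact_force: [0.5, 0.4, -1.4]
opening: 0.029
grip_force: 42.2
```

Run:
```python
from h import *
todo(441.6,218,154,-18.1)
```

```text
t 27.68 pos [442.1 218.  156. ] q [ 0.31 -0.21  1.99 -0.    1.36  0.62] F [ 0.5  0.4 -1.4] open 29.0 grip 42.2
turn u [ 0.01 -0.    0.03] shift u cur [-0.   -0.01  0.05] final [-0.   -0.01  0.05]
```

Call:
drive_tool --steps '[{"translation": [0,0,0.05],"angular": [0,0,0],"gripper": 0.2},{"translation": [0,0,0],"angular": [0,0,0],"gripper": 0.2},{"translation": [0,0,0],"angular": [0,0,0],"gripper": 0.4},{"translation": [0,0,0],"angular": [0,0,0],"gripper": 0.48},{"translation": [0,0,0],"angular": [0,0,0],"gripper": 0.55},{"translation": [0,0,0],"angular": [0,0,0],"gripper": 0.7},{"translation": [0,0,0],"angular": [0,0,0],"gripper": 0.9},{"translation": [0,0,0],"angular": [0,0,0],"gripper": 1}]'

```text
t: 28.68
tool_pos: [0.442, 0.218, 0.154]
tool_rot: [2.538, 1.849, 0.001]
contact_force: [0.1, 0.2, -1.2]
opening: 0.0854
grip_force: 0.0
```

Call:
drive_tool --steps '[{"translation": [0,0,0],"angular": [0,0,0],"gripper": 1},{"translation": [0,0,-0.3],"angular": [0,0,0],"gripper": 1},{"translation": [0,0,-0.7],"angular": [0,0,0],"gripper": 1},{"translation": [0,0,-0.9],"angular": [0,0,0],"gripper": 1},{"translation": [0,0,-0.9],"angular": [0,0,0],"gripper": 1},{"translation": [-0.9,0,0],"angular": [0,0,0],"gripper": 1},{"translation": [-0.9,0,0],"angular": [0,0,0],"gripper": 1},{"translation": [-0.9,0,0],"angular": [0,0,0],"gripper": 1}]'

```text
t: 29.68
tool_pos: [0.4085, 0.1144, 0.2672]
tool_rot: [2.537, 1.849, 0.003]
contact_force: [-0.1, -0.7, 0.2]
opening: 0.0852
grip_force: 0.0
```

Call:
drive_tool --steps '[{"translation": [-0.9,0,0],"angular": [0,0,0],"gripper": 1},{"translation": [-0.9,0,0],"angular": [0,0,0],"gripper": 1},{"translation": [-0.9,0,0],"angular": [0,0,0],"gripper": 1},{"translation": [-0.9,0,0],"angular": [0,0,0],"gripper": 1},{"translation": [-0.9,0,0],"angular": [0,0,0],"gripper": 1},{"translation": [0,0,0],"angular": [0,0,0],"gripper": 1}]'

```text
t: 30.42
tool_pos: [0.3532, -0.0576, 0.267]
tool_rot: [2.541, 1.842, 0.003]
contact_force: [0.4, 0.3, 0.6]
opening: 0.0854
grip_force: 0.0
```

Run:
```python
from h import *
todo(441.6,218,154,-18.1)
S=snap("side","side11.pkl"); T=snap("top","top11.pkl")
a=cv2.resize(S["color"][190:320,270:370,::-1],(400,520),interpolation=cv2.INTER_CUBIC)
b=cv2.resize(T["color"][165:305,120:270,::-1],(400,373),interpolation=cv2.INTER_CUBIC); b=np.vstack([b,np.zeros((147,400,3),np.uint8)])
cv2.imwrite('pics/s11.png',np.hstack([a,b]))
im=T;P=cloud(im);X,Y,Z=np.moveaxis(P,-1,0)
H,Sa,V=np.moveaxis(cv2.cvtColor(im["color"],cv2.COLOR_RGB2HSV).astype(int),-1,0)
j=(X>.35)&(X<.55)&(Y>.1)&(Y<.35)
n_=((X-.43835)*.9505-(Y-.2212)*.3107)*1000; u_=((X-.43835)*.3107+(Y-.2212)*.9505)*1000
m=j&(Z>.15)&(Z<.2); print("handles",m.sum(),np.round(np.percentile(np.c_[n_[m],u_[m],Z[m]*1000],[1,10,50,90,99],axis=0)))
bl=j&(H>100)&(H<125)&(Sa>110)&(Z>.112)&(Z<.13); v,u=np.nonzero(bl); p=cast(im,u,v,.12)[:,:2]*1000; print("blue",len(p),cv2.minAreaRect(p.astype(np.float32)))
fe=j&(Z>.08)&(Z<.1)&(Sa<60)&(V>140); v,u=np.nonzero(fe); p=cast(im,u,v,.09)[:,:2]*1000; print("fence",len(p),cv2.minAreaRect(p.astype(np.float32)))
```

```text
t 30.43 pos [353.2 -57.6 267. ] q [-0.37 -0.68  2.13 -0.    1.69 -0.05] F [0.4 0.3 0.6] open 85.4 grip 0.0
turn u [ 0.02  0.   -0.  ] shift u cur [ 7.24 -0.05  2.82] final [ 7.24 -0.04  2.83]
handles 103 [[-19. -12. 153.]
 [-17. -11. 157.]
 [ 17.  -3. 178.]
 [ 25.   8. 182.]
 [ 27.  11. 185.]]
blue 88 ((437.33526611328125, 220.58348083496094), (98.19054412841797, 8.272802352905273), 71.04399108886719)
fence 75 ((447.9346618652344, 218.99905395507812), (98.33247375488281, 6.2017927169799805), 71.5152359008789)
```

View pics/s11.png

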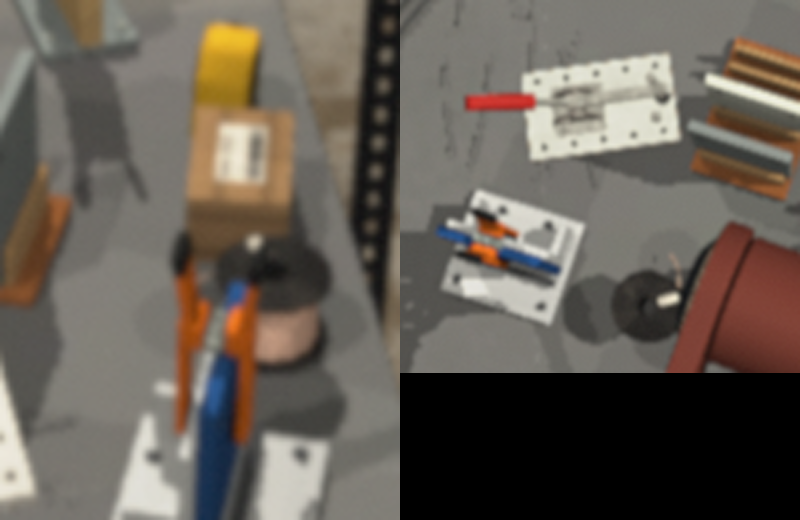

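The last picture shows the orange clamp closed over the middle of the blue plate's top edge. Its handle tips span about 46 mm, which fits a grip of 18 mm, and the hinge is about 8 mm over the edge. Grey stands in the rack, white is still in its slot, and the arm is clear, so I'm handing in.

```bash
python3 -c "
from station import ctrl
print(ctrl.finish_job())"
```

```text
the job is handed in; nothing more can be done
None
```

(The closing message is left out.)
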